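# Crosswise tightening of an instrument housing cover

## Task

One of the two blue-green housings still has a loose cover: only one of its four black bar-headed thumbscrews is home, the other three still need their last part-turn clockwise. Tighten it crosswise so that the cover seats flat: first turn the screw diagonally opposite the one that is already home fully home, leaving the other two as they are, then turn those two home one after the other, in either order. When you are done, every bar points at the middle of the cover.

Things in the scene. Friction and masses are not known exactly. Their poses are not given: they have to be found in the camera images.
- housing: Loose-covered unit, fixed: grey-topped pallet 180x180x18 mm, blue-green box 140x140x60, grey cover (top at z 91 mm). Origin: centre of the pallet's underside; z up, x and y along the sides; any yaw. Screws at x, y = +-50 mm; (+50,+50) is home. The opposite corner stands up to 3 mm proud till screw_c is home. The finished twin, all bars pointing at its centre, is about 0.4 m to one side.
- screw_c (a joint): Thumbscrew at housing x, y (-50,-50) mm. Black bar 44 long, 12 thick, 26 tall, white stripe on top, its underside 99 mm above the housing's origin (plus 2.5 mm per rad of this value). Value: rad still to turn clockwise (from above) to home, a stop at 0; starts 0.7 to 1.2; turns at 0.12 N m, stays put. At home the bar lies along x=y; at q it is turned q counter-clockwise from that.
- screw_b (a joint): Thumbscrew at housing x, y (-50,+50) mm. Black bar 44 long, 12 thick, 26 tall, white stripe on top, its underside 99 mm above the housing's origin (1.5 mm more at most). Value: rad still to turn clockwise (from above) to home, a stop at 0; starts 0.7 to 1.2; turns at 0.12 N m, stays put. At home the bar lies along x=-y; at q it is turned q counter-clockwise from that.
- screw_d (a joint): Thumbscrew at housing x, y (+50,-50) mm. Black bar 44 long, 12 thick, 26 tall, white stripe on top, its underside 99 mm above the housing's origin (1.5 mm more at most). Value: rad still to turn clockwise (from above) to home, a stop at 0; starts 0.7 to 1.2; turns at 0.12 N m, stays put. At home the bar lies along x=-y; at q it is turned q counter-clockwise from that.

How it is judged:
On the way, in this order (a step that is already met when the one before it is completed fails the run):
1. the screw opposite the home one is home, the other two not yet turned (value of joint screw_c below 0.18 rad and value of joint each of screw_b, screw_d above 0.5 rad), for 0.2 s.
2. one of the other two is home, the opposite one still home (value of joint screw_c below 0.18 rad and value of joint any of screw_b, screw_d below 0.18 rad), for 0.2 s.
At the end, for the whole second after the job is handed in: All three thumbscrews are home: each within 0.18 rad (10 degrees) of its stop, so that the cover lies flat (value of joint each of screw_b, screw_c, screw_d below 0.18 rad); the robot touches nothing.
It also fails if it takes over 54 s, if anything falls off the work surface, if the arm or the gripper's body presses on something with over 40 N, if the wrist force passes 120 N, or if a joint passes its speed limit or range.

## Robot

A 6-joint arm with a two-finger parallel gripper is mounted at the origin on the work surface. World frame = base frame: x ahead of the robot, y to its left, z up, the work surface at z = 0. Lengths are in m, angles in rad, forces in N, time in s.
With the tool pointing down it reaches from about 0.35 to 0.85 m from the base axis. Payload 8.1 kg.
Tool frame: the origin (TCP) lies at the very end of the fingers, on their centre line; the grasp point (between the pads) lies 19 mm behind it; z points along the fingers, y is the direction in which the jaws open and shut (so a half turn about z gives the same grasp; the last joint's range is limited). The gripper opens to 93 mm and grips with 3 to 60 N. Pads are 15 mm wide; open, the fingers measure 128 mm over their backs; the gripper's body (75 mm by 188 mm) begins 65 mm behind the grasp point.
Start: joints at [-1.263, 0.13, 1.488, -0, 1.523, -0.085], TCP at [0.23, -0.554, 0.219] pointing down, gripper open.
Joint ranges: [-2.96, 2.96], [-0.89, 2.26], [0.02, 2.5], [-1.34, 4.48], [0, 2.73], [-2.66, 2.66]. Speed limits (rad/s): [2.39, 2.39, 2.79, 3.14, 3.14, 3.14].

## Interface

Orientations are given as a rotation vector (axis times angle).
In Python, from plant import read_state, read_camera, close_job gives the robot as it stands.
- The arm moves only by the tool jog_arm, never from a script. Its argument "motion" is one flat list of numbers, 7 for each row, row after row: the opening, from 0 (shut) to 1 (fully open), then the shift along the tool's x, y, z scaled (see below), then the turn, a rotation vector about the tool's x, y, z scaled (see below). A call has 1 to 8 rows; each row is the pose to reach, as a shift and turn from the pose measured when the call began, along the tool's axes at that moment; what a row does not reach only later rows make up. The controller multiplies each number of a shift by 0.5 m and each number of a turn by 90 degrees. A row lasts 1/10 s, in which the tool goes at most 50 mm and 8.59 degrees, less where a joint would pass 70% of its speed; a pose out of reach is approached as far as the arm can. A call with a number of a shift or a turn outside -1 to 1 is refused whole. A call with a gripper value outside its range is refused whole. The fingers move at their own pace and stop on an object; "grip_force" is the grip in N (left out, the last holds). Time passes only in rows, so rows that repeat a pose let the fingers close. It gives the time, the measured TCP pose, the force and the opening at its end, in the units of the state.
- read_state(): the state, without advancing time (a new reading comes with each control period).
- read_camera(name): name is "side" or "top"; returns a dict with "frame" (420x560x3 uint8, red, green, blue), "vertical_fov" (degrees; the focal length in pixels is half the picture's height over the tangent of half this angle, whatever the lens; pixels are square), "cx", "cy" (the principal point, pixels), "world_from_camera" (4x4, takes a point from camera to world coordinates). Camera axes: x right, y down, z forward; pixel columns grow to the right and rows downward; lengths in m; the calibration is good to about 2 mm. A picture is of the moment at which its call begins. There is no depth.
- close_job(): hands the job in, once; it reports no verdict.
The state is a dict: "t": time; "q": joint angles; "dq": joint speeds; "joint_torque": joint torques, N m; "tool_pos": TCP position; "orientation": TCP orientation; "force": force on the tool from outside, world axes, zero at the start; "wrist_torque": the same for the moment, N m; "opening": finger opening in m.
Only numpy, scipy, OpenCV 4.12 (cv2) and the standard library are available. Lean on these libraries where they do the work, as an engineer would, in place of code of your own. Each camera call takes 0.05 s, during which the arm holds its last target.

## Working session

There is one attempt and no reset: what is moved stays moved. The work goes in short steps, Python scripts to look and compute and a tool call to move; the robot and the scene stay as the last step left them, time stands still between calls to the robot, and variables do not carry over. Pictures are saved under pics/ and viewed, and the job is handed in when it is done.

Besides the shell and the picture viewer there is one more tool, called after ">>>" in YAML: its name, and indented under it one key for each argument. jog_arm: Moves the arm, as the interface text tells. Its arguments: {"type":"object","properties":{"motion":{"type":"array","items":{"type":"number"}},"grip_force":{"type":"number"}},"required":["motion"]}

```bash
mkdir -p pics; python3 - <<'E'
from plant import *
import cv2
s=read_state();print(s)
for n in("top","side"):
    c=read_camera(n);cv2.imwrite(f"pics/{n}0.png",c["frame"][:,:,::-1]);print(n,c["vertical_fov"],c["cx"],c["cy"],c["world_from_camera"])
E
```

```text
{'t': 0.0, 'q': array([-1.26338100e+00,  1.31174103e-01,  1.48925895e+00, -1.48301321e-05,
        1.52299375e+00, -8.54220404e-02]), 'dq': array([ 0.00068559, -0.00099631,  0.00046523, -0.00097135, -0.00063999,
        0.00077277]), 'joint_torque': array([-1.51484499e-03, -5.59852660e+01, -4.91756630e+01,  7.68189062e-02,
        3.51249729e-02, -1.04710202e-04]), 'tool_pos': array([ 0.22951911, -0.55375649,  0.21759088]), 'orientation': array([-3.07939900e+00, -6.12753043e-01,  3.42060334e-04]), 'force': array([ 0.664625  , -0.02688269,  0.26695732]), 'wrist_torque': array([-0.03818211,  0.01298353, -0.00297247]), 'opening': 0.09302009739932084}
top 42.042644240806595 288.63632890798027 207.68213611450133 [[-0.00895763 -0.98444092  0.17548741  0.38442331]
 [-0.99971754  0.01267988  0.02010113 -0.02890127]
 [-0.02201353 -0.17525779 -0.98427644  1.10139097]
 [ 0.          0.          0.          1.        ]]
side 45.78406328180151 284.8423439500333 205.6891324341642 [[-0.91942197 -0.27759554  0.27857486  0.27596453]
 [-0.39305999  0.6719154  -0.62772091  0.62612785]
 [-0.01292621 -0.68663703 -0.72688548  0.81109375]
 [ 0.          0.          0.          1.        ]]
```

View pics/top0.png

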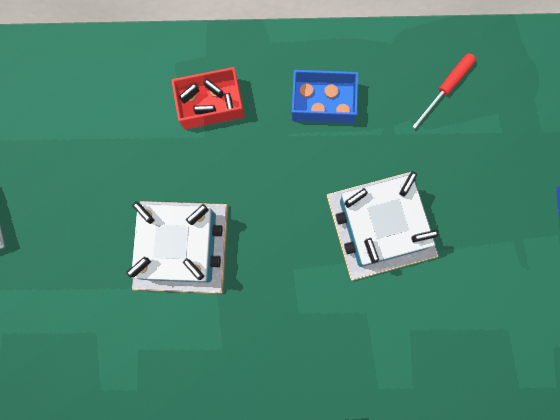

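View pics/side0.png

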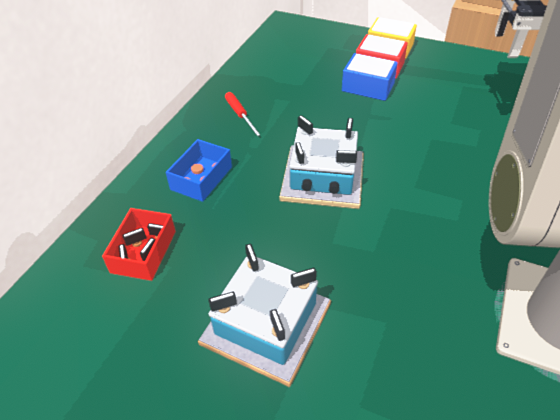

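The left unit in the top view is the finished twin. The loose one is on the right, with bars at about (356,197), (408,184), (425,237) and (371,250). The bar at (408,184) looks like the home one. I'll measure next.

```bash
python3 - <<'E'
import cv2
a=cv2.imread("pics/top0.png")[165:290,315:450];cv2.imwrite("pics/topz.png",cv2.resize(a,None,fx=4.4,fy=4.4,interpolation=cv2.INTER_CUBIC))
a=cv2.imread("pics/side0.png")[105:215,270:375];cv2.imwrite("pics/sidez.png",cv2.resize(a,None,fx=5,fy=5,interpolation=cv2.INTER_CUBIC))
E
```

```text
(no output)
```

View pics/topz.png

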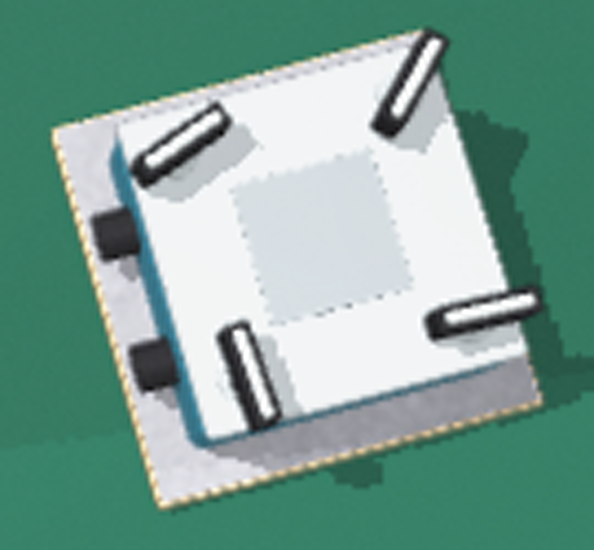

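View pics/sidez.png

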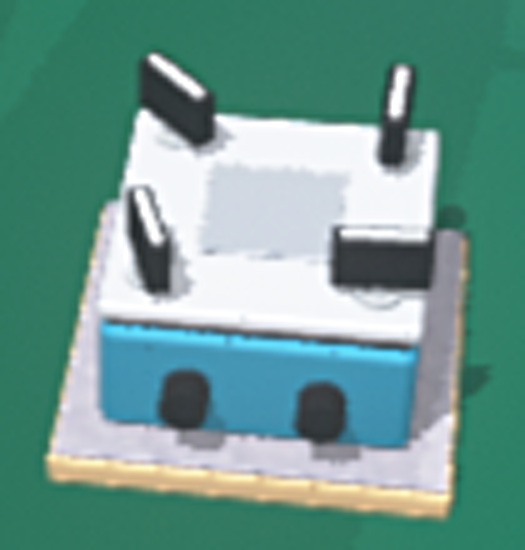

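```bash
cat > h.py <<'E'
import numpy as np,cv2
from plant import *
CAM={"top":(42.042644240806595,288.63632890798027,207.68213611450133,[[-0.00895763,-0.98444092,0.17548741,0.38442331],[-0.99971754,0.01267988,0.02010113,-0.02890127],[-0.02201353,-0.17525779,-0.98427644,1.10139097]]),
"side":(45.78406328180151,284.8423439500333,205.6891324341642,[[-0.91942197,-0.27759554,0.27857486,0.27596453],[-0.39305999,0.6719154,-0.62772091,0.62612785],[-0.01292621,-0.68663703,-0.72688548,0.81109375]])}
def proj(n,P):
    f,cx,cy,T=CAM[n];T=np.array(T);f=210/np.tan(np.radians(f/2))
    p=(np.atleast_2d(P)-T[:,3])@T[:,:3]
    return np.c_[cx+f*p[:,0]/p[:,2],cy+f*p[:,1]/p[:,2]]
C={'b':(-.05,.05,np.pi*3/4),'c':(-.05,-.05,np.pi/4),'d':(.05,-.05,3*np.pi/4),'h':(.05,.05,np.pi/4)}
def world(x,y,yaw,p):
    c,s=np.cos(yaw),np.sin(yaw);p=np.atleast_2d(p);return np.c_[x+c*p[:,0]-s*p[:,1],y+s*p[:,0]+c*p[:,1],p[:,2]]
def ztop(k,q): return .125+(.0025*q if k=='c' else .001 if k in'bd' and q>.1 else 0)
def bar(k,q,x,y,yaw,L=.022,dz=0):
    X,Y,a=C[k];a+=q;z=ztop(k,q)+dz
    return world(x,y,yaw,[[X+s*L*np.cos(a),Y+s*L*np.sin(a),z] for s in(-1,1)])
E
cat > fit.py <<'E'
from h import *
from scipy.optimize import least_squares
tz=lambda p:(np.array(p)+.5)/4.4-.5+[315,165]
sz=lambda p:(np.array(p)+.5)/5-.5+[270,105]
obs=[('top',k,tz(p)) for k,p in dict(b=[(148,174),(224,112)],h=[(388,124),(438,40)],d=[(440,322),(534,300)],c=[(232,330),(268,418)]).items()]
obs+=[('side',k,sz(p)) for k,p in dict(h=[(152,62),(207,100)],c=[(335,232),(432,232)],b=[(138,192),(162,240)],d=[(403,70),(398,120)]).items()]
pal=tz([(52,130),(162,508),(540,403)])
pw=[[-.09,.09,.018]]
def r(v):
    x,y,yaw=v[:3];q=dict(zip('bcd',v[3:6]),h=0);o=[]
    for n,k,p in obs:
        m=proj(n,bar(k,q[k],x,y,yaw,L=.020)); m=m+0
        if n=='side': m=m+v[6:8]
        e1=(m-p).ravel();e2=(m[::-1]-p).ravel();o.append(min(e1,e2,key=lambda e:e@e))
    o.append((proj('top',world(x,y,yaw,[[.09,.09,.018],[-.09,.09,.018],[-.09,-.09,.018]])[[0,1,2]])-pal).ravel())
    o.append(v[6:8]*.5)
    return np.concatenate(o)
best=None
for yaw0 in np.radians([-60,-30,0,15,30,60]):
    s=least_squares(r,[.36,-.23,yaw0,.9,.9,.9,0,0])
    if best is None or s.cost<best.cost: best=s
print(best.cost,best.x.round(4));print(r(best.x).round(1))
x,y,yaw=best.x[:3]
a=cv2.imread("pics/top0.png");b=cv2.imread("pics/side0.png")
for k in 'bcdh':
    q=dict(zip('bcd',best.x[3:6]),h=0)[k]
    X,Y,al=C[k];w=world(x,y,yaw,[[X,Y,ztop(k,q)-.026]])[0]
    print(k,'q',round(q,3),'ctr',w.round(4),'bar yaw deg',np.degrees(al+q+yaw).round(1))
E
python3 fit.py
```

```text
8303.13276995401 [ 0.534  -0.1974 -0.7479  0.6082  0.2302  0.2135 -3.1451  0.207 ]
[ -2.8  24.2  -2.7  24.8 -11.7  -0.6 -24.8  -2.9   7.6 -17.2   7.6 -17.9
  25.8   8.6  24.6  10.2 -13.5   9.8  -7.6   6.   10.8  -9.3  10.1  -7.9
  15.2   6.1  15.8   8.7 -14.8  -7.  -15.2  -6.5  53.2 -28.1 -30.8 -49.
 -47.9  36.3  -1.6   0.1]
b q 0.608 ctr [ 0.5314 -0.1267  0.1   ] bar yaw deg 127.0
c q 0.23 ctr [ 0.4633 -0.2     0.0996] bar yaw deg 15.3
d q 0.214 ctr [ 0.5367 -0.268   0.1   ] bar yaw deg 104.4
h q 0 ctr [ 0.6047 -0.1947  0.099 ] bar yaw deg 2.1
```

```bash
sed -i 's/\[\[.09,.09,.018\],\[-.09,.09,.018\],\[-.09,-.09,.018\]\]/[[-.09,.09,.018],[-.09,-.09,.018],[.09,-.09,.018]]/; s/\[-60,-30/[-75,-60,-30/' fit.py; python3 fit.py
```

```text
6.838831099442243 [ 0.5407 -0.1923 -1.3201  1.2049  0.9007  0.7682  0.4235 -0.2644]
[-0.7 -0.5 -1.1 -0.1  0.9 -0.6 -0.2 -0.1  0.1  0.4  0.3  0.  -0.  -0.1
  0.6  0.7 -0.1 -1.3 -0.2 -0.3  0.5  0.6  0.2  0.9 -0.4 -0.8  0.1  1.3
  0.2 -0.6 -0.3  0.2 -0.3 -0.6 -0.7  0.2  1.4  0.4  0.2 -0.1]
b q 1.205 ctr [ 0.5768 -0.1314  0.1   ] bar yaw deg 128.4
c q 0.901 ctr [ 0.4799 -0.1563  0.1013] bar yaw deg 21.0
d q 0.768 ctr [ 0.5047 -0.2531  0.1   ] bar yaw deg 103.4
h q 0 ctr [ 0.6016 -0.2283  0.099 ] bar yaw deg -30.6
```

```bash
cat > mv.py <<'E'
import sys
from h import *
from scipy.spatial.transform import Rotation as R
# usage: x y z yaw(deg) [...]: tool x axis yaw, tool down
s=read_state();p=s['tool_pos'];Rc=R.from_rotvec(s['orientation'])
print('t',round(s['t'],2),'p',p.round(4),'yaw',np.degrees(np.arctan2(*Rc.as_matrix()[[1,0],0])).round(1),'F',s['force'].round(1),'T',s['wrist_torque'].round(2),'open',s['opening'].round(4),'q6',s['q'][5].round(2))
a=list(map(float,sys.argv[1:]))
for i in range(0,len(a),4):
    x,y,z,w=a[i:i+4]
    Rt=R.from_euler('z',w,degrees=True)*R.from_rotvec([np.pi,0,0])
    d=Rc.inv().apply(np.array([x,y,z])-p)/.5
    r=np.degrees((Rc.inv()*Rt).as_rotvec())/90
    print(d.round(4),r.round(4))
E
python3 mv.py .4799 -.1563 .18 21 .4799 -.1563 .101 21
```

```text
Traceback (most recent call last):
  File "mv.py", line 6, in <module>
    print('t',round(s['t'],2),'p',p.round(4),'yaw',np.degrees(np.arctan2(*Rc.as_matrix()[[1,0],0])).round(1),'F',s['force'].round(1),'T',s['wrist_torque'].round(2),'open',s['opening'].round(4),'q6',s['q'][5].round(2))
                                                                                                                                                                           ^^^^^^^^^^^^^^^^^^
AttributeError: 'float' object has no attribute 'round'
```

```bash
sed -i "s/s\['opening'\].round(4)/round(s['opening'],4)/" mv.py
python3 mv.py .4799 -.1563 .18 21 .4799 -.1563 .101 21
```

```text
t 0.1 p [ 0.2295 -0.5538  0.2177] yaw 22.5 F [ 0.5 -0.8 -0.1] T [-0.01 -0.06  0.02] open 0.093 q6 -0.09
[ 0.7669 -0.5426  0.0764] [-0.0011 -0.      0.0168]
[ 0.7669 -0.5423  0.2344] [-0.0011 -0.      0.0168]
```

>>> jog_arm:
  motion: [0.4,0.767,-0.542,0.02,0,0,0.017,0.4,0.767,-0.542,0.02,0,0,0.017,0.4,0.767,-0.542,0.02,0,0,0.017,0.4,0.767,-0.542,0.02,0,0,0.017,0.4,0.767,-0.542,0.02,0,0,0.017,0.4,0.767,-0.542,0.02,0,0,0.017,0.4,0.767,-0.542,0.02,0,0,0.017,0.4,0.767,-0.542,0.02,0,0,0.017]
  grip_force: 10

```text
t: 0.9
tool_pos: [0.4433, -0.2139, 0.2095]
orientation: [-3.087, -0.571, 0.0]
force: [0.8, -0.1, -0.2]
opening: 0.038
```

```bash
python3 mv.py .4799 -.1563 .145 21
```

```text
t 0.9 p [ 0.4433 -0.2139  0.2095] yaw 21.0 F [ 0.8 -0.1 -0.2] T [ 0.02 -0.02  0.05] open 0.038 q6 0.65
[ 0.1096 -0.0812  0.1292] [-0.0011 -0.     -0.0004]
```

>>> jog_arm:
  motion: [0.4,0.11,-0.081,0.06,0,0,0,0.4,0.11,-0.081,0.129,0,0,0,0.4,0.11,-0.081,0.129,0,0,0,0.4,0.11,-0.081,0.129,0,0,0,0.4,0.11,-0.081,0.129,0,0,0]

```text
t: 1.4
tool_pos: [0.4805, -0.1575, 0.1466]
orientation: [-3.089, -0.57, -0.001]
force: [0.1, 0.3, 0.2]
opening: 0.0372
```

```bash
python3 mv.py .4799 -.1563 .101 21;  python3 - <<'E'
from h import *
a=read_camera("top")["frame"][:,:,::-1][165:290,315:450];a=cv2.resize(a,None,fx=3,fy=3,interpolation=2)
b=read_camera("side")["frame"][:,:,::-1][85:215,250:385];b=cv2.resize(b,(390,375),interpolation=2)
cv2.imwrite("pics/p1.png",cv2.hconcat([cv2.resize(a,(390,375)),b]))
E
```

```text
t 1.4 p [ 0.4805 -0.1575  0.1466] yaw 20.9 F [0.1 0.3 0.2] T [-0.02 -0.05  0.  ] open 0.0372 q6 0.79
[-0.0003 -0.0026  0.0911] [-0.0002 -0.0006 -0.0008]
```

View pics/p1.png

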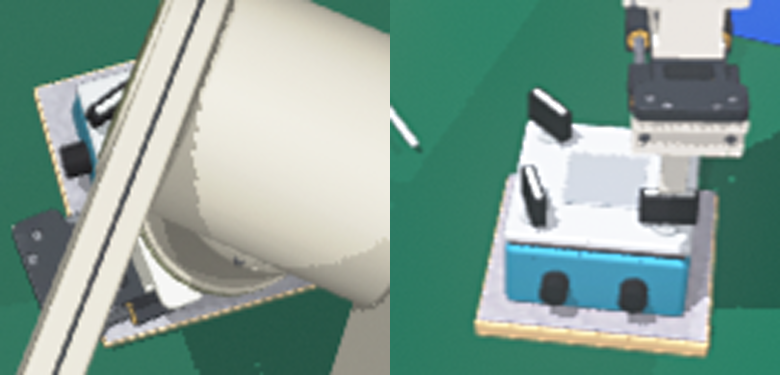

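```bash
python3 - <<'E'
from h import *
from scipy.spatial.transform import Rotation as R
s=read_state();Rc=R.from_rotvec(s['orientation']);p=s['tool_pos']
for o in([0,0,0],[0,.018,0],[0,-.018,0],[0,-.035,0],[0,0.035,0]):
    w=p+Rc.apply(o);u=proj('side',w)[0];print(o,((u-[250,85])*[390/135,375/130]+[390,0]).round())
print(((proj('side',bar('c',.9,.5407,-.1923,-1.3201))-[250,85])*[390/135,375/130]+[390,0]).round())
E
```

```text
[0, 0, 0] [670. 171.]
[0, 0.018, 0] [668. 155.]
[0, -0.018, 0] [671. 187.]
[0, -0.035, 0] [672. 203.]
[0, 0.035, 0] [667. 140.]
[[698. 194.]
 [638. 193.]]
```

```bash
python3 - <<'E'
from h import *
b=read_camera("side")["frame"][:,:,::-1][110:180,310:380];b=cv2.resize(b,None,fx=8,fy=8,interpolation=0)
cv2.imwrite("pics/p2.png",b)
E
```

```text
(no output)
```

View pics/p2.png

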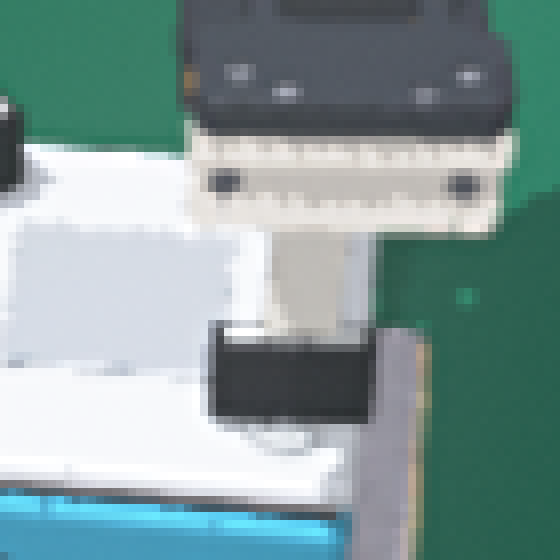

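>>> jog_arm:
  motion: [0.4,0.002,-0.002,0.05,0,0,0,0.4,0.002,-0.002,0.091,0,0,0,0.4,0.002,-0.002,0.091,0,0,0,0.1,0.002,-0.002,0.091,0,0,0,0.1,0.002,-0.002,0.091,0,0,0,0.1,0.002,-0.002,0.091,0,0,0,0.1,0.002,-0.002,0.091,0,0,0]
  grip_force: 10

```text
t: 2.25
tool_pos: [0.4821, -0.1568, 0.1027]
orientation: [3.089, 0.568, 0.006]
force: [0.2, 0.3, 5.6]
opening: 0.0123
```

```bash
python3 mv.py .4799 -.1563 .101 21
```

```text
t 2.25 p [ 0.4821 -0.1568  0.1027] yaw 20.9 F [0.2 0.3 5.6] T [ 0.09  0.11 -0.12] open 0.0123 q6 0.79
[-0.0038 -0.0026  0.0033] [ 0.001  -0.0022 -0.0016]
```

>>> jog_arm:
  motion: [0,0,0,0,0,0,0,0,0,0,0.001,0,0,0.09,0,-0.001,0,0.001,0,0,0.18,0,-0.001,0,0.002,0,0,0.27,0,-0.001,0,0.003,0,0,0.36,0,-0.001,0,0.003,0,0,0.45,0,-0.001,0,0.004,0,0,0.54,0,-0.001,0,0.004,0,0,0.54]
  grip_force: 40

```text
t: 3.05
tool_pos: [0.4817, -0.1594, 0.1006]
orientation: [3.044, -0.761, 0.008]
force: [0.7, -11.7, -6.3]
opening: 0.0115
```

```bash
python3 mv.py .4799 -.1563 .101 -31
```

```text
t 3.05 p [ 0.4817 -0.1594  0.1006] yaw -28.1 F [  0.7 -11.7  -6.3] T [-2.03 -0.34 -0.03] open 0.0115 q6 1.64
[-0.0061 -0.0038 -0.0009] [ 0.0012 -0.0037  0.0326]
```

>>> jog_arm:
  motion: [0,-0.002,-0.002,0,0,0,0.03,0,-0.002,-0.002,0,0,0,0.05,0,-0.002,-0.002,0,0,0,0.06,0,-0.002,-0.002,0,0,0,0.06]

```text
t: 3.45
tool_pos: [0.4816, -0.1596, 0.1005]
orientation: [3.003, -0.903, 0.011]
force: [2.3, -7.7, -6.0]
opening: 0.0121
```

```bash
python3 mv.py .4799 -.1563 .101 -31
```

```text
t 3.45 p [ 0.4816 -0.1596  0.1005] yaw -33.5 F [ 2.3 -7.7 -6. ] T [-1.31 -0.55  0.77] open 0.0121 q6 1.74
[-0.0064 -0.0036 -0.0011] [ 0.0024 -0.0053 -0.0273]
```

>>> jog_arm:
  motion: [0.4,0,0,0,0,0,-0.025,0.4,0,0,0,0,0,-0.025,0.4,0,0,0,0,0,-0.025,0.4,0,0,-0.08,0,0,-0.025,0.4,0,0,-0.16,0,0,-0.025,0.4,0,0,-0.16,0,0,-0.025]

```text
t: 4.05
tool_pos: [0.4845, -0.1603, 0.1872]
orientation: [3.018, -0.844, 0.027]
force: [1.6, -0.9, -0.9]
opening: 0.0373
```

```bash
python3 mv.py .5768 -.1314 .18 128.4;  python3 - <<'E'
from h import *
b=read_camera("side")["frame"][:,:,::-1][95:215,265:385];b=cv2.resize(b,None,fx=5,fy=5,interpolation=2)
cv2.imwrite("pics/p3.png",b)
E
```

```text
t 4.05 p [ 0.4845 -0.1603  0.1872] yaw -31.2 F [ 1.6 -0.9 -0.9] T [ 0.07 -0.02  0.  ] open 0.0373 q6 1.7
[ 0.1275 -0.1452  0.0163] [ 1.6600e-02 -7.0000e-04 -1.7738e+00]
```

View pics/p3.png

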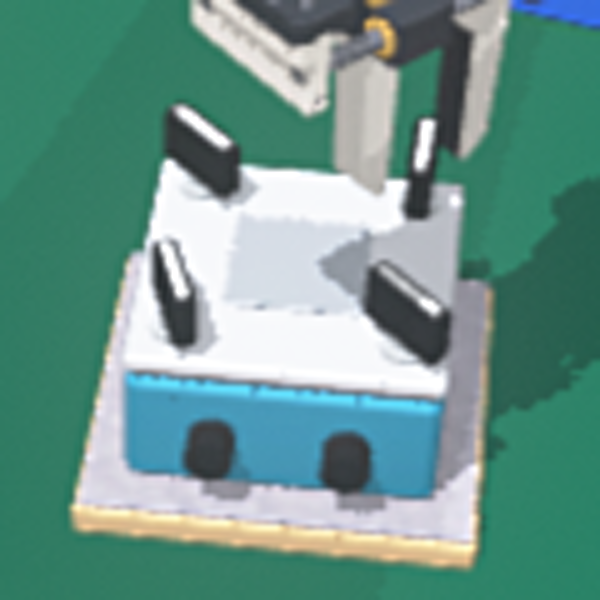

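>>> jog_arm:
  motion: [0.4,0.128,-0.142,0,0,0,-0.095,0.4,0.128,-0.142,0,0,0,-0.19,0.4,0.128,-0.142,0,0,0,-0.285,0.4,0.128,-0.142,0,0,0,-0.38,0.4,0.128,-0.142,0,0,0,-0.475,0.4,0.128,-0.142,0,0,0,-0.57,0.4,0.128,-0.142,0,0,0,-0.665,0.4,0.128,-0.142,0,0,0,-0.76]
  grip_force: 10

```text
t: 4.9
tool_pos: [0.5742, -0.132, 0.1832]
orientation: [2.964, 1.005, 0.009]
force: [1.4, -0.1, 0.1]
opening: 0.037
```

```bash
python3 mv.py .5763 -.1329 .16 128.4
```

```text
t 4.9 p [ 0.5742 -0.132   0.1832] yaw 37.5 F [ 1.4 -0.1  0.1] T [ 0.01 -0.06 -0.01] open 0.037 q6 0.61
[0.0021 0.0034 0.0465] [ 0.0072  0.0059 -1.0102]
```

>>> jog_arm:
  motion: [0.4,0.002,0.003,0,0.007,0.006,-0.095,0.4,0.002,0.003,0,0.007,0.006,-0.19,0.4,0.002,0.003,0,0.007,0.006,-0.285,0.4,0.002,0.003,0,0.007,0.006,-0.38,0.4,0.002,0.003,0,0.007,0.006,-0.475,0.4,0.002,0.003,0,0.007,0.006,-0.57,0.4,0.002,0.003,0,0.007,0.006,-0.665,0.4,0.002,0.003,0,0.007,0.006,-0.76]

```text
t: 5.7
tool_pos: [0.5751, -0.1322, 0.1814]
orientation: [-1.885, -2.511, -0.003]
force: [-0.6, 0.0, 0.5]
opening: 0.0374
```

```bash
python3 mv.py .5763 -.1329 .15 128.4
```

```text
t 5.7 p [ 0.5751 -0.1322  0.1814] yaw 106.2 F [-0.6  0.   0.5] T [-0.02 -0.06  0.05] open 0.0374 q6 -0.6
[-0.0022  0.0018  0.0629] [ 0.0007 -0.0018 -0.2467]
```

>>> jog_arm:
  motion: [0.4,-0.002,0.002,0,0,0,-0.09,0.4,-0.002,0.002,0,0,0,-0.18,0.4,-0.002,0.002,0.06,0,0,-0.247,0.4,-0.002,0.002,0.06,0,0,-0.247,0.4,-0.002,0.002,0.06,0,0,-0.247]

```text
t: 6.2
tool_pos: [0.575, -0.1323, 0.1498]
orientation: [-1.369, -2.821, -0.003]
force: [-1.1, -0.7, 0.6]
opening: 0.0369
```

```bash
python3 mv.py .5763 -.1329 .101 128.4;  python3 - <<'E'
from h import *
b=read_camera("side")["frame"][:,:,::-1][95:195,260:380];b=cv2.resize(b,None,fx=6,fy=6,interpolation=2)
cv2.imwrite("pics/p4.png",b)
E
```

```text
t 6.2 p [ 0.575  -0.1323  0.1498] yaw 128.2 F [-1.1 -0.7  0.6] T [-0.05 -0.19  0.01] open 0.0369 q6 -0.98
[-0.0031  0.0013  0.0976] [-0.0003 -0.0037 -0.002 ]
```

View pics/p4.png

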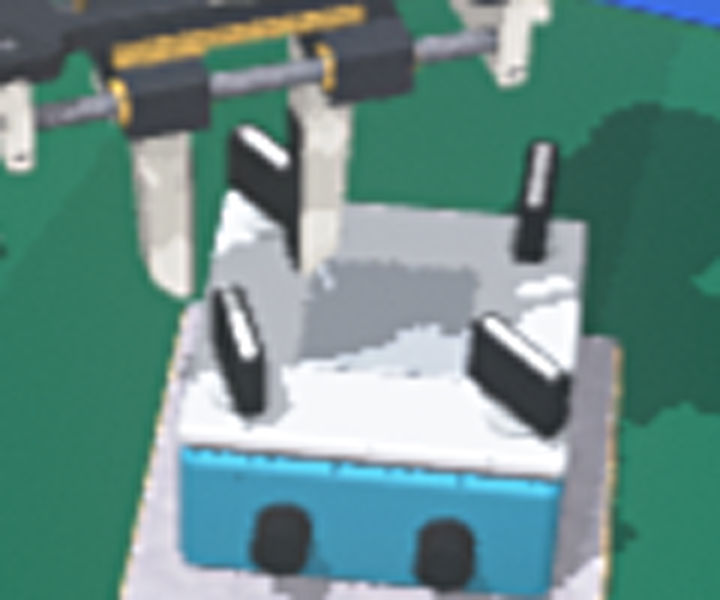

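>>> jog_arm:
  motion: [0.4,-0.003,0.001,0.05,0,-0.003,0,0.4,-0.003,0.001,0.097,0,-0.003,0,0.4,-0.003,0.001,0.097,0,-0.003,0,0.1,-0.003,0.001,0.097,0,-0.003,0,0.1,-0.003,0.001,0.097,0,-0.003,0,0.1,-0.003,0.001,0.097,0,-0.003,0,0.1,-0.003,0.001,0.097,0,-0.003,0]
  grip_force: 10

```text
t: 6.95
tool_pos: [0.577, -0.135, 0.1045]
orientation: [1.371, 2.824, -0.004]
force: [-5.7, -3.2, 6.9]
opening: 0.0123
```

```bash
python3 mv.py .5763 -.1329 .101 128.4
```

```text
t 6.95 p [ 0.577  -0.135   0.1045] yaw 128.2 F [-5.7 -3.2  6.9] T [-0.52  0.84 -0.07] open 0.0123 q6 -0.98
[0.0042 0.0015 0.007 ] [-0.0007  0.0021 -0.0021]
```

>>> jog_arm:
  motion: [0,0,0,0,0,0,0,0,0,0,0,0,0,0.09,0,0,0,0,0,0,0.18,0,0,0,0,0,0,0.27,0,0,0,0.001,0,0,0.36,0,0,0,0.001,0,0,0.45,0,0,0,0.001,0,0,0.54,0,0,0,0.001,0,0,0.63]
  grip_force: 40

```text
t: 7.75
tool_pos: [0.5744, -0.1354, 0.1045]
orientation: [2.555, 1.828, -0.009]
force: [-17.1, -0.4, 10.4]
opening: 0.0117
```

```bash
python3 mv.py .5763 -.1329 .101 59.4
```

```text
t 7.75 p [ 0.5744 -0.1354  0.1045] yaw 71.2 F [-17.1  -0.4  10.4] T [-0.09  3.09  0.17] open 0.0117 q6 0.01
[0.006 0.002 0.007] [-0.0017  0.0033  0.1306]
```

>>> jog_arm:
  motion: [0,0,-0.002,0,0,0,0.08,0,0,-0.002,0,0,0,0.13,0,0,-0.002,0,0,0,0.16,0,0,-0.002,0,0,0,0.16]

```text
t: 8.15
tool_pos: [0.5736, -0.135, 0.1047]
orientation: [2.763, 1.493, -0.009]
force: [0.6, -1.4, -3.2]
opening: 0.0117
```

```bash
python3 mv.py .5763 -.1329 .101 59.4
```

```text
t 8.15 p [ 0.5736 -0.135   0.1047] yaw 56.8 F [ 0.6 -1.4 -3.2] T [-0.06 -0.13  0.7 ] open 0.0117 q6 0.27
[0.0066 0.0022 0.0073] [-0.001   0.0035 -0.0294]
```

Torque reaction of 0.7 N m: the stop is reached. Release, lift, look.

>>> jog_arm:
  motion: [0.4,0,0,0,0,0,-0.025,0.4,0,0,0,0,0,-0.025,0.4,0,0,0,0,0,-0.025,0.4,0,0,-0.08,0,0,-0.025,0.4,0,0,-0.15,0,0,-0.025,0.4,0,0,-0.15,0,0,-0.025]

```text
t: 8.75
tool_pos: [0.5774, -0.1358, 0.1866]
orientation: [2.727, 1.542, 0.002]
force: [1.4, -0.3, -0.1]
opening: 0.0373
```

```bash
python3 mv.py .503 -.2546 .18 103.4;  python3 - <<'E'
from h import *
b=read_camera("side")["frame"][:,:,::-1][95:215,265:385];b=cv2.resize(b,None,fx=5,fy=5,interpolation=2)
cv2.imwrite("pics/p5.png",b)
E
```

```text
t 8.75 p [ 0.5774 -0.1358  0.1866] yaw 59.0 F [ 1.4 -0.3 -0.1] T [-0.06 -0.04 -0.03] open 0.0373 q6 0.23
[-0.2802 -0.0052  0.014 ] [ 0.0043  0.0039 -0.4935]
```

View pics/p5.png

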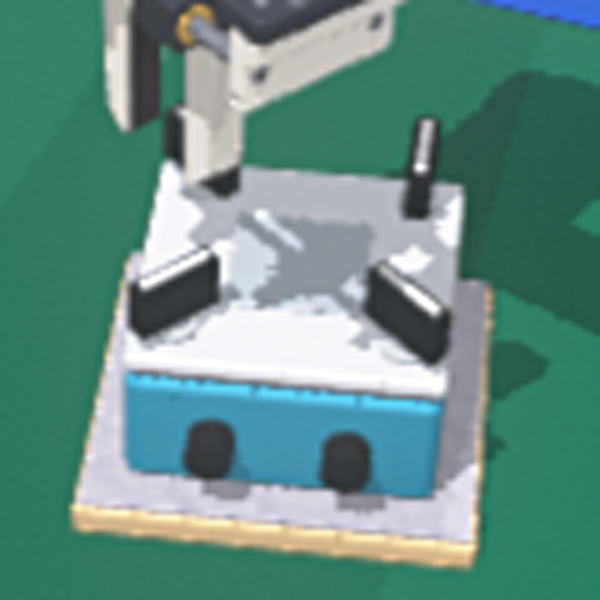

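>>> jog_arm:
  motion: [0.4,-0.28,-0.005,0,0,0,-0.09,0.4,-0.28,-0.005,0,0,0,-0.18,0.4,-0.28,-0.005,0,0,0,-0.27,0.4,-0.28,-0.005,0,0,0,-0.36,0.4,-0.28,-0.005,0,0,0,-0.45,0.4,-0.28,-0.005,0.03,0,0,-0.494,0.4,-0.28,-0.005,0.06,0,0,-0.494,0.4,-0.28,-0.005,0.06,0,0,-0.494]
  grip_force: 10

```text
t: 9.6
tool_pos: [0.5, -0.2531, 0.1503]
orientation: [-1.949, -2.463, 0.006]
force: [-0.5, -0.4, -0.5]
opening: 0.0376
```

```bash
python3 mv.py .5035 -.2546 .101 103.4;  python3 - <<'E'
from h import *
b=read_camera("side")["frame"][:,:,::-1][95:195,265:385];b=cv2.resize(b,None,fx=6,fy=6,interpolation=2)
cv2.imwrite("pics/p6.png",b)
E
```

```text
t 9.6 p [ 0.5    -0.2531  0.1503] yaw 103.3 F [-0.5 -0.4 -0.5] T [-0.05 -0.06 -0.01] open 0.0376 q6 -0.79
[-0.0044  0.0064  0.0986] [-0.002   0.0013 -0.0011]
```

View pics/p6.png

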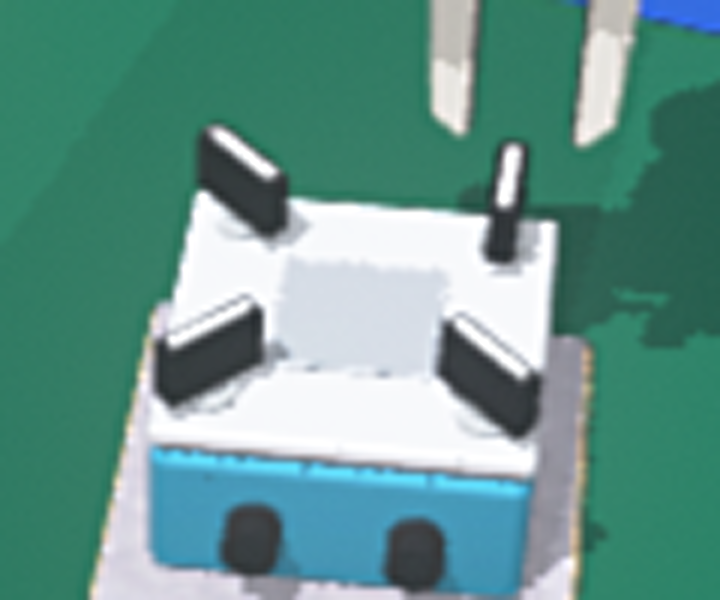

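>>> jog_arm:
  motion: [0.4,-0.004,0.006,0,0,0,0,0.4,-0.004,0.006,0.05,0,0,0,0.4,-0.004,0.006,0.098,0,0,0,0.4,-0.004,0.006,0.098,0,0,0,0.1,-0.004,0.006,0.098,0,0,0,0.1,-0.004,0.006,0.098,0,0,0,0.1,-0.004,0.006,0.098,0,0,0,0.1,-0.004,0.006,0.098,0,0,0]
  grip_force: 10

```text
t: 10.45
tool_pos: [0.5036, -0.2557, 0.1042]
orientation: [1.948, 2.462, -0.008]
force: [-2.8, -0.1, 8.7]
opening: 0.0118
```

```bash
python3 mv.py .5035 -.2546 .101 59.4
```

```text
t 10.45 p [ 0.5036 -0.2557  0.1042] yaw 103.3 F [-2.8 -0.1  8.7] T [-0.01  0.29 -0.1 ] open 0.0118 q6 -0.79
[0.0022 0.0002 0.0065] [-0.0006  0.0035  0.4879]
```

>>> jog_arm:
  motion: [0,0,0,0,0,0,0,0,0,0,0,0,0,0.09,0,0,0,0,0,0,0.18,0,0,0,0,0,0,0.27,0,0,0,0.001,0,0,0.36,0,0,0,0.001,0,0,0.45,0,0,0,0.001,0,0,0.515,0,0,0,0.001,0,0,0.515]
  grip_force: 40

```text
t: 11.25
tool_pos: [0.5029, -0.2555, 0.1043]
orientation: [2.761, 1.493, -0.008]
force: [-6.5, 2.2, 4.8]
opening: 0.0118
```

```bash
python3 mv.py .5035 -.2546 .101 59.4
```

```text
t 11.25 p [ 0.5029 -0.2555  0.1043] yaw 56.8 F [-6.5  2.2  4.8] T [0.33 1.19 0.67] open 0.0118 q6 0.02
[ 0.0023 -0.      0.0066] [-0.0001  0.0039 -0.029 ]
```

Same torque signature at the stop. Release, lift and back away toward the start side so both cameras can see.

>>> jog_arm:
  motion: [0.4,0,0,0,0,0,-0.025,0.4,0,0,0,0,0,-0.025,0.4,0,0,0,0,0,-0.025,0.4,0,0,-0.1,0,0,-0.025,0.4,0,0,-0.2,0,0,-0.025,0.4,0,0,-0.25,0,0,-0.025,0.4,0,0,-0.25,0,0,-0.025]

```text
t: 11.95
tool_pos: [0.5059, -0.2564, 0.2355]
orientation: [2.725, 1.541, -0.001]
force: [-0.3, -0.1, 0.3]
opening: 0.0376
```

```bash
python3 mv.py .24 -.54 .22 30
```

```text
t 11.95 p [ 0.5059 -0.2564  0.2355] yaw 59.0 F [-0.3 -0.1  0.3] T [-0.03  0.    0.02] open 0.0376 q6 -0.01
[-0.76  -0.164  0.034] [0.0068 0.0023 0.3222]
```

>>> jog_arm:
  motion: [0.4,-0.76,-0.164,0,0,0,0.05,0.4,-0.76,-0.164,0,0,0,0.1,0.4,-0.76,-0.164,0,0,0,0.15,0.4,-0.76,-0.164,0,0,0,0.2,0.4,-0.76,-0.164,0,0,0,0.25,0.4,-0.76,-0.164,0,0,0,0.3,0.4,-0.76,-0.164,0,0,0,0.3,0.4,-0.76,-0.164,0,0,0,0.3]

```text
t: 12.75
tool_pos: [0.2373, -0.5412, 0.2355]
orientation: [3.012, 0.86, 0.002]
force: [0.2, 0.5, -0.3]
opening: 0.0372
```

```bash
python3 mv.py;  python3 - <<'E'
from h import *
a=read_camera("top")["frame"][:,:,::-1][165:290,315:450];a=cv2.resize(a,(390,375),interpolation=2)
b=read_camera("side")["frame"][:,:,::-1][95:215,255:385];b=cv2.resize(b,(390,375),interpolation=2)
cv2.imwrite("pics/p7.png",cv2.hconcat([a,b]))
E
```

```text
t 12.75 p [ 0.2373 -0.5412  0.2355] yaw 31.9 F [ 0.2  0.5 -0.3] T [-0.01 -0.02 -0.04] open 0.0372 q6 -0.23
```

View pics/p7.png

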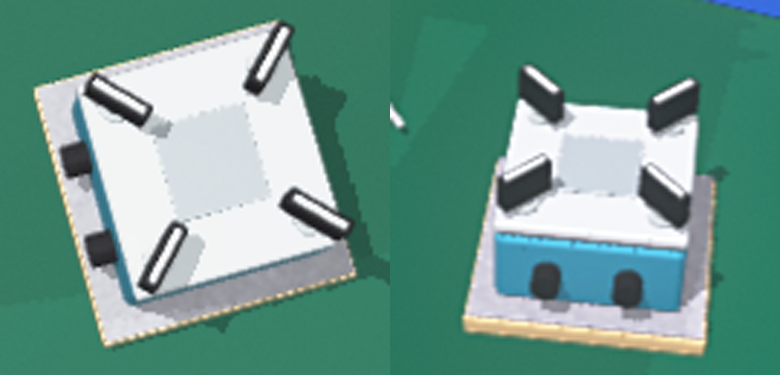

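All four bars (top view at about (118,100), (268,57), (316,214) and (163,257) in this crop) point at the cover's centre, and opposite pairs are parallel. The arm is clear, so I'm handing the job in.

```bash
python3 -c "
from plant import *
print(close_job())"
```

```text
the job is handed in; nothing more can be done
None
```

I tightened the three loose thumbscrews on the right-hand housing (as seen from the top camera) crosswise: screw_c first, then screw_b, then screw_d. The job is handed in at about 13 s of the 54 s allowed, with no verdict reported.

- **Stops:** each screw was turned until the wrist felt about 0.7 N m of resistance, just past its calculated home angle. I read that as the stop.
- **Order:** a picture after screw_c showed screw_b and screw_d still unturned, and a picture after screw_b showed screw_d still unturned.
- **Final check:** the last pictures from both cameras show all four bars pointing at the middle of the cover. I judged this by eye and did not measure the final angles.
- **Robot at hand-in:** the arm was about 0.4 m from the housing, with near-zero force at the wrist.
- **Disagreements:** the gripped positions were up to about 4 mm off my camera estimates, and the tool stopped about 3 mm higher than commanded on each grip. The sideways force this caused reached about 17 N at the readings I took, well under the limit.

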